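# Unclip the block-handled stamp, ink it and stamp the card

## Robot

A 7-joint arm with a two-finger parallel gripper is mounted at the origin on the work surface. World frame = base frame: x ahead of the robot, y to its left, z up, the work surface at z = 0. Lengths are in mm, angles in rad, forces in N, time in s.
With the tool pointing down it reaches from about 425 to 800 mm from the base axis. Payload 8.3 kg.
Tool frame: the origin (TCP) lies where the fingers leave the gripper's body, on its centre line; the fingertips stand 73 mm ahead of it and the grasp point (between the pads) lies ctrl.grip_depth ahead of it (ctrl.grip_depth is the distance from the TCP to the grasp point, in mm); z points along the fingers, y is the line along which they close (so a half turn about z gives the same grasp; the last joint's range is limited). The gripper opens to 85 mm and grips with 20 to 120 N. Pads are 22 mm wide; open, the fingers measure 114 mm over their backs; the gripper's body (76 mm by 85 mm) begins 54 mm behind the grasp point. The pads swing forward as they close: fully open they stand 13 mm farther back than shut.
Start: joints at [-1.185, 0.383, 0.016, 1.37, -0.006, 1.388, -0.046], TCP at [271.132, 563.113, 303.879] pointing down, gripper open.
Joint ranges: [-2.95, 2.95], [-0.25, 2.06], [-1.52, 1.56], [0.18, 2.33], [-1.44, 4.58], [0.02, 2.06], [-3.01, 3.01]. Speed limits (rad/s): [2.39, 2.39, 3.01, 3.01, 3.14, 3.14, 3.14].

## Interface

Orientations are given as a rotation vector (axis times angle).
In Python, from workcell import sensors, optics, ticket, nets, ctrl gives the robot as it stands.
- The arm moves only by the tool send_rows, never from a script. Its argument "deltas" is one flat list of numbers, 7 for each row, row after row: the shift along the tool's x, y, z in m, then the turn, a rotation vector about the tool's x, y, z in degrees, then the opening, from -1 (shut) to 1 (fully open). A call has exactly 10 rows; each row shifts and turns the commanded pose from where the row before left it, along the tool's axes as they then stand; what a row does not reach is not made up. A row lasts 1/8 s, in which the tool goes at most 62.5 mm and 10.7 degrees, less where a joint would pass 70% of its speed; a pose out of reach is approached as far as the arm can. A call is refused whole if a number of a shift passes 0.0625 or a number of a turn 10.7, either way. A call with a gripper value outside its range is refused whole. The fingers move at their own pace and stop on an object; "force" is the grip in N (left out, the last holds). Time passes only in rows, so rows that do not move let the fingers close, or fill a call up. It gives the time, the measured TCP pose, the force, the opening and the grip force at its end, in the units of the state.
- sensors.state(): the state, without advancing time (a new reading comes with each control period).
- optics.get_image(name): name is "scene" or "top" or "wrist"; returns a dict with "image" (384x512x3 uint8, red, green, blue), "depth" (384x512 float32, mm along the optical axis (not along the pixel's ray), 0 where there is no reading), "fov_y" (degrees; the focal length in pixels is half the picture's height over the tangent of half this angle, whatever the lens; pixels are square), "cx", "cy" (the principal point, pixels), "k1" (the pictures are not rectified: a ray, as slopes to the right and down, at radius r is drawn at 1 + k1 r^2 times it, then the intrinsics apply), "origin" and "rotation" of the camera in the world; the wrist camera has in their place "T_tool_cam" (4x4, takes a point from camera to tool coordinates, whose origin is the TCP and whose axes are the flange's). Camera axes: x right, y down, z forward; pixel columns grow to the right and rows downward; lengths in mm; the calibration is good to about 2 mm. A picture is of the moment at which its call begins: read the wrist's pose just before it.
- ticket.close_job(): hands the job in; it is judged then, once.
Trained networks look in the newest picture that a camera, given by its name, has taken for a name from the list of things; names that differ only in an ending like _2 or _b are one class to them, and where a whole thing is asked for, a point or a joint stands for the part that bears it (a point fixed in the world has none). Each returns a list of dicts, best first, with "confidence" (0 to 1); they miss things now and then, are a little off and sometimes report something else, mostly with a low value. They report only what shows in the picture. A call takes as long as a camera call.
- nets.find_in(camera, label): "bbox" ([left, top, width, height] as shares, 0 to 1, of the picture: columns of its width, rows of its height, round what is visible of it).
- nets.outline_of(camera, label): "mask" (384x512 bool, what is visible of it) and "bbox" ([left, top, width, height] as shares, 0 to 1, of the picture: columns of its width, rows of its height, round what is visible of it).
The state is a dict: "clock": time; "joints": joint angles; "joint_vel": joint speeds; "joint_efforts": joint torques, N m; "position": TCP position; "ee_rot": TCP orientation; "ft_force": force on the tool from outside, world axes, zero at the start; "torque": the same for the moment, N m; "grip_width": finger opening in mm; "gripper_force": force on a finger pad.
Only numpy, scipy, OpenCV 4.12 (cv2) and the standard library are available. Lean on these libraries where they do the work, as an engineer would, in place of code of your own. Each camera call takes 0.05 s, during which the arm holds its last target. There are 200 camera calls.

## Task

Take the stamp with the flat block handle out of its sprung catches on the sloping rail, and ink it by pressing it face down on the ink pad until the pad is fully down. Then press it firmly, upright, onto the middle of the white card with its longer side along the card's longer side, and leave it standing there. Leave the knobbed stamp in its seat and do not disturb or knock over anything else.

Things in the scene. Friction and masses are not known exactly. Their poses are not given: they have to be found in the camera images.
- stamp: wooden stamp to use: flat-sided upright block handle. Origin: centre of printing face; own z from face up the handle. Foot 50 (x) x 60 (y) x 20 mm high, rubber face below; handle 40 (x) x 26 (y) mm, 20 to 100 mm above the face. 0.15-0.31 kg. Starts face down in one seat of the rack's rail: own z leans 30 degrees from vertical towards the rack's front (own -x), own x points up the slope
- knob_stamp: the other wooden stamp, same foot but with a round stem and a 42 mm ball knob (top 96 mm above its face), in the other seat; origin and axes alike. Stays where it is
- rack: white and aluminium stamp rack, fixed, 310 mm wide (own y), origin on the counter below the rail's middle, front (own -x) towards the robot. Carries a sloping channel rail with two seats, and an open wire shelf above it
- rail_mid (a point): middle of the rail's floor, 90 mm up; rail along rack y, leaning 30 degrees. Seats 65 mm either side; 6 mm lips, 1.5 mm play. At the left and right of each foot a black sprung catch hooks 4 mm over the foot's top (nose 29 mm above the floor, 37 swung). Pulling the stamp out along its own z with 9-18 N in all pushes them aside; they let go within about 18 mm and need no touch
- shelf_edge (a point): middle of the wire shelf's front rod (8 mm thick, along rack y), 290 mm up, 55 mm in front of the rack's origin; the shelf goes back 130 mm from here, 310 mm wide. It blocks a gripper coming straight down onto a seated stamp; one held in line with the stamp's own z and closing along its own y passes in front of the rod
- inkpad: grey open ink-pad case, fixed, 100 mm (own x) x 110 mm (own y), rim 30 mm above the counter, opening 88 x 98 mm; origin on the counter under its centre
- pad_centre (a point): centre of the ink pad's top surface when not pressed, 34 mm above the counter (4 mm above the case's rim), does not move with the pad. The pad is an 84 x 94 mm sprung plate
- platen (a joint): how far the sprung ink pad is pressed down, in m: 0 at rest, 0.009 fully down (solid stop). About 3 N starts it, about 11 N brings it fully down
- card: wooden board, 140 mm (own x) x 170 mm (own y), 6 mm thick, fixed on the counter, with a white paper card 90 mm (own x) x 120 mm (own y) x 2 mm fixed on its middle; origin on the counter under the centre
- card_centre (a point): centre of the card's top surface, 8 mm above the counter; axes as the board's: x along the card's short side, y along its long side
- tape_roll: roll of tan tape lying flat on the counter, 90 mm across, 24 mm high; origin under its centre. Leave alone
- glue: white glue bottle with an orange cap, 48 mm across, 120 mm high, standing; origin under its centre. Leave alone
- stapler: black desk stapler lying flat, 145 x 34 x 40 mm high; origin under its centre. Leave alone
- marker_cup: white cup holding felt markers, 80 mm across, 150 mm high in all; origin under its centre. Leave alone
- brush: flat brush lying on the counter; origin under it, handle towards its own -x. Leave alone
- clip_box: cardboard box 70 x 100 x 30 mm high; origin under its centre. Leave alone
- ribbon: plain reel of ribbon standing on its flat end, 66 mm across, 50 mm high; origin under its centre. Leave alone

How it is judged:
By the outcome, as a careful person would: the job done as asked, in the order asked, and still so for the second after the job is handed in, with the robot touching nothing.
It also fails if it takes over 58 s, if anything falls off the work surface, if the arm or the gripper's body presses on something with over 40 N, if the wrist force passes 120 N, or if a joint passes its speed limit or range.

## Working session

There is one attempt and no reset: what is moved stays moved. The work goes in short steps, Python scripts to look and compute and a tool call to move; the robot and the scene stay as the last step left them, time stands still between calls to the robot, and variables do not carry over. Pictures are saved under pics/ and viewed, at most 10 in all, crops included, and the job is handed in when it is done.

Besides the shell and the picture viewer there is one more tool, called after "Call:" by a JSON object that holds its "name" and its "arguments", one argument or row to a line. send_rows: Moves the arm, as the interface text tells. Its arguments: {"type":"object","properties":{"deltas":{"type":"array"},"force":{"type":"number"}},"required":["deltas"]}

```bash
ls; mkdir -p pics
cat > h.py <<'E'
import numpy as np, cv2
from scipy.spatial.transform import Rotation as R
from workcell import sensors, optics, ticket, nets, ctrl
def cam(im,pose=None):
    if 'origin' in im: return np.array(im['rotation']).reshape(3,3) if np.size(im['rotation'])==9 else R.from_rotvec(im['rotation']).as_matrix(), np.array(im['origin'])
    p,r=pose; T=np.array(im['T_tool_cam']); Rt=R.from_rotvec(r).as_matrix()
    return Rt@T[:3,:3], Rt@T[:3,3]+np.array(p)
def cloud(im,pose=None):
    """HxWx3 world points (nan where no depth)"""
    h,w=im['depth'].shape; f=h/2/np.tan(np.radians(im['fov_y'])/2)
    v,u=np.mgrid[:h,:w].astype(float); K=np.array([[f,0,im['cx']],[0,f,im['cy']],[0,0,1]])
    s=cv2.undistortPoints(np.stack([u.ravel(),v.ravel()],1)[:,None],K,np.array([im['k1'],0,0,0.]))[:,0].reshape(h,w,2)
    d=im['depth'].astype(float).copy(); d[d==0]=np.nan
    Rm,o=cam(im,pose)
    return np.concatenate([s*d[...,None],d[...,None]],2)@Rm.T+o
def save(im,n): cv2.imwrite('pics/'+n,im['image'][...,::-1])
E
python3 - <<'E'
from h import *
s=sensors.state(); print({k:np.round(v,3) for k,v in s.items()}, ctrl.grip_depth)
ims=[]
for c in ['scene','top']:
    im=optics.get_image(c); P=cloud(im); ims.append(im['image']); print(c,im['fov_y'],im['k1'],im['origin'],np.shape(im['rotation']))
    for n in ['stamp','knob_stamp','rack','inkpad','card','tape_roll','glue','stapler','marker_cup','brush','clip_box','ribbon']:
        o=nets.outline_of(c,n)[:2]
        for d in o:
            q=P[d['mask']]; q=q[~np.isnan(q[:,0])]
            if len(q): print(n,round(d['confidence'],2),np.round(np.array(d['bbox'])*[512,384,512,384]).astype(int),'med',np.median(q,0).round(),'lo',np.percentile(q,3,0).round(),'hi',np.percentile(q,97,0).round())
cv2.imwrite('pics/a.png',cv2.resize(np.vstack(ims),(800,1200))[:, :, ::-1][:600]); cv2.imwrite('pics/b.png',cv2.resize(ims[1],(800,600))[:,:,::-1])
E
```

```text
pics
{'clock': np.float64(0.0), 'joints': array([-1.185,  0.384,  0.016,  1.371, -0.006,  1.388, -0.047]), 'joint_vel': array([ 0.002,  0.003, -0.002, -0.002, -0.001,  0.   ,  0.   ]), 'joint_efforts': array([ 1.0000e-03, -6.2759e+01,  8.4400e-01, -3.7182e+01,  1.6000e-02,
        1.4000e-02, -0.0000e+00]), 'position': array([270.984, 562.797, 302.875]), 'ee_rot': array([-6.990e-01, -3.062e+00,  3.000e-03]), 'ft_force': array([ 0.009, -0.197, -0.177]), 'torque': array([ 0.019,  0.019, -0.017]), 'gripper_force': np.float64(0.0), 'grip_width': np.float64(85.227)} 53.900000000000006
scene 56.94658688076534 -0.10536914470161557 [932.48155399 730.66054713 934.41427082] (3,)
stamp 0.92 [237 217  33  32] med [659. 120. 135.] lo [618.  86.  97.] hi [693. 136. 180.]
knob_stamp 0.84 [225 191  24  27] med [661. -10. 123.] lo [611. -51.  93.] hi [725. 130. 292.]
rack 0.57 [196 150  82 140] med [688. 149. 104.] lo [ 621. -112.    1.] hi [759. 197. 294.]
rack 0.42 [275 202  25  22] med [469.   2.  18.] lo [432. -46.   1.] hi [514.  38.  26.]
inkpad 0.62 [257 168  30  28] med [ 438. -157.   32.] lo
[... 1996 characters left out ...]
] hi [589. 354. 122.]
stapler 0.75 [351 176  25  33] med [ 581. -368.   33.] lo [ 526. -415.   -1.] hi [ 636. -323.   46.]
stapler 0.26 [292 218  33  33] med [ 435. -175.   33.] lo [ 383. -228.    2.] hi [ 485. -122.   41.]
marker_cup 0.85 [165 163  23  21] med [648. 328.  93.] lo [616. 294.   5.] hi [688. 367. 147.]
brush 0.58 [125 198  44  26] med [520. 467.  18.] lo [483. 364.   6.] hi [555. 534.  26.]
brush 0.35 [229 164  16  13] med [668. 108. 124.] lo [618.  84. 104.] hi [694. 131. 185.]
clip_box 0.97 [356 210  34  28] med [ 476. -409.   28.] lo [ 434. -458.    2.] hi [ 521. -361.   37.]
ribbon 0.82 [340 155  18  13] med [ 705. -314.   48.] lo [ 678. -347.   -3.] hi [ 736. -288.   56.]
```

Run:
```python
from h import *
a=optics.get_image('scene')['image'][130:370,170:400]; b=optics.get_image('top')['image'][120:270,110:400]
a=cv2.resize(a,None,fx=2.5,fy=2.5); b=cv2.resize(b,None,fx=2.6,fy=2.6)
cv2.imwrite('pics/s1.png',a[...,::-1]); cv2.imwrite('pics/t1.png',b[...,::-1])
s=sensors.state(); im=optics.get_image('wrist'); print(im['T_tool_cam'],im['fov_y']); print(R.from_rotvec(s['ee_rot']).as_matrix().round(3))
```

```text
[[ 8.45954405e-05 -9.45079193e-01 -3.26841418e-01  8.40776128e+01]
 [ 9.99999983e-01  1.33318708e-04 -1.26670904e-04 -5.21344592e-01]
 [ 1.63288111e-04 -3.26841401e-01  9.45079188e-01 -7.00511987e+01]
 [ 0.00000000e+00  0.00000000e+00  0.00000000e+00  1.00000000e+00]] 65.79701545596107
[[-0.901  0.434 -0.   ]
 [ 0.434  0.901 -0.   ]
 [ 0.    -0.    -1.   ]]
```

View pics/s1.png

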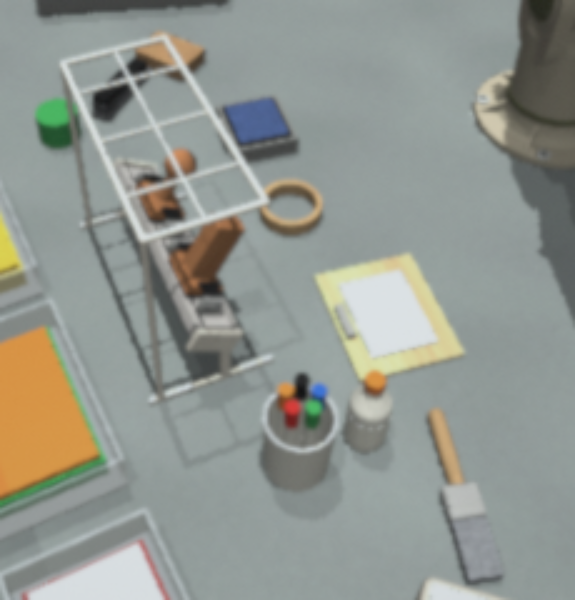

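View pics/t1.png

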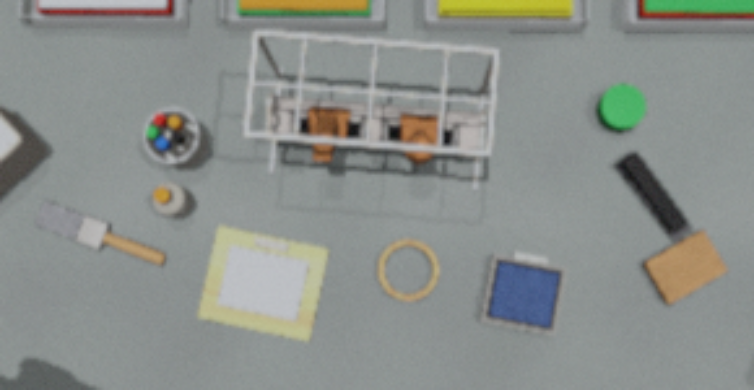

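The scene shot shows the block-handled stamp at crop px (210,250) on the near (+y) side of the rack. The knobbed stamp is at (165,190). The top shot shows the card (263,283), ink pad (523,293) and rack, each turned a few degrees, with the tape roll between card and pad.

```bash
cat >> h.py <<'E'
from scipy.linalg import logm, expm
def plan(p,Rm,n,start=None):
    s=sensors.state()
    p0,R0=(s['position'],R.from_rotvec(s['ee_rot']).as_matrix()) if start is None else start
    T=np.eye(4); T[:3,:3]=R0.T@Rm; T[:3,3]=R0.T@(np.array(p)-p0)/1000
    S=expm(np.real(logm(T))/n)
    row=np.r_[S[:3,3].round(4),np.degrees(R.from_matrix(S[:3,:3]).as_rotvec()).round(2)]
    print(n,'rows of',row.tolist())
def down(yaw=0,tilt=0):
    """tool z down, tool y = world y turned by yaw; tilt>0 leans tool z forward"""
    return R.from_euler('z',yaw,degrees=True).as_matrix()@R.from_euler('y',-tilt,degrees=True).as_matrix()@np.array([[-1,0,0],[0,1,0],[0,0,-1.]])
E
python3 - <<'E'
from h import *
plan([430,205,330],down(),9)
plan([430,-150,330],down(),9,([430,205,330],down()))
E
```

```text
9 rows of [-0.0271, -0.0345, -0.0029, -0.0, -0.0, -2.86]
9 rows of [0.0, -0.0394, 0.0, 0.0, 0.0, 0.0]
```

Call:
{"name": "send_rows", "arguments": {
  "deltas": [-0.0271, -0.0345, -0.003, 0, 0, -2.86, 1, -0.0271, -0.0345, -0.003, 0, 0, -2.86, 1, -0.0271, -0.0345, -0.003, 0, 0, -2.86, 1, -0.0271, -0.0345, -0.003, 0, 0, -2.86, 1, -0.0271, -0.0345, -0.003, 0, 0, -2.86, 1, -0.0271, -0.0345, -0.003, 0, 0, -2.86, 1, -0.0271, -0.0345, -0.003, 0, 0, -2.86, 1, -0.0271, -0.0345, -0.003, 0, 0, -2.86, 1, -0.0271, -0.0345, -0.003, 0, 0, -2.86, 1, 0, 0, 0, 0, 0, 0, 1]
}}

```text
clock: 2.7
position: [431.6, 201.5, 331.5]
ee_rot: [0.009, 3.14, -0.0]
ft_force: [-0.4, 0.7, -0.6]
grip_width: 85.7
gripper_force: 0.0
```

Run:
```python
from h import *
s=sensors.state(); im=optics.get_image('wrist'); np.savez('card.npz',p=s['position'],r=s['ee_rot'],**{k:im[k] for k in im}); save(im,'w1.png')
P=cloud(im,(s['position'],s['ee_rot'])); print(s['position'],s['ee_rot'])
g=im['image'].astype(int); 
m=(g.min(2)>185)&(abs(P[...,2]-8)<12)&(abs(P[...,0]-450)<90)&(abs(P[...,1]-210)<100)
m=cv2.morphologyEx(m.astype(np.uint8),cv2.MORPH_OPEN,np.ones((3,3)))
n,l,st,_=cv2.connectedComponentsWithStats(m); k=1+st[1:,4].argmax(); q=P[l==k]
print('card',cv2.minAreaRect(q[:,:2].astype(np.float32)),np.nanmedian(q,0),len(q))
for d in nets.outline_of('wrist','card')[:2]:
    q=P[d['mask']]; q=q[~np.isnan(q[:,0])]; q=q[(q[:,2]>2)&(q[:,2]<14)]; print(d['confidence'],cv2.minAreaRect(q[:,:2].astype(np.float32)),np.median(q,0))
```

```text
[431.60356755 201.53011548 331.4713777 ] [ 9.27456763e-03  3.14020081e+00 -2.85356949e-04]
card ((454.3072509765625, 222.06246948242188), (84.56228637695312, 90.9703140258789), 78.85986328125) [472.98415211 236.99174457   7.82176833] 1920
0.87 ((449.5036315917969, 204.0772705078125), (170.1451416015625, 140.05642700195312), 78.6613998413086) [442.40590649 203.76539737   6.81009133]
```

View pics/w1.png

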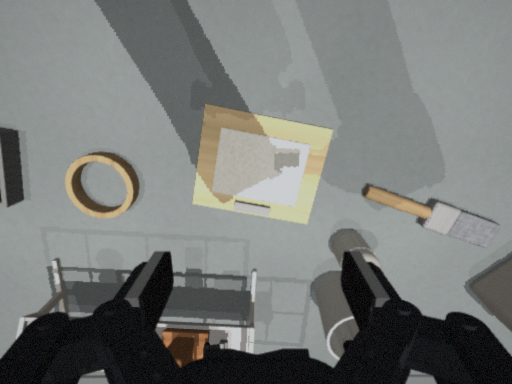

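The board outline, 170 x 140 mm at height 7, fits the given sizes: centre (449.5, 204.1), yaw −11.3°. In the wrist picture the card is at px (262,165), with the arm's shadow on it. Ink pad next.

Call:
{"name": "send_rows", "arguments": {
  "deltas": [0, -0.042, 0, 0, 0, 0, 1, 0, -0.042, 0, 0, 0, 0, 1, 0, -0.042, 0, 0, 0, 0, 1, 0, -0.042, 0, 0, 0, 0, 1, 0, -0.042, 0, 0, 0, 0, 1, 0, -0.042, 0, 0, 0, 0, 1, 0, -0.042, 0, 0, 0, 0, 1, 0, -0.042, 0, 0, 0, 0, 1, 0, 0, 0, 0, 0, 0, 1, 0, 0, 0, 0, 0, 0, 1]
}}

```text
clock: 4.05
position: [430.1, -129.3, 330.8]
ee_rot: [0.004, -3.141, -0.001]
ft_force: [-0.0, 1.1, -0.6]
grip_width: 85.4
gripper_force: 0.0
```

Run:
```python
from h import *
s=sensors.state(); im=optics.get_image('wrist'); save(im,'w2.png')
pose=(s['position'],s['ee_rot']); P=cloud(im,pose); np.savez('pad.npz',P=P,img=im['image'])
for d in nets.outline_of('wrist','inkpad')[:2]:
    q=P[d['mask']]; q=q[~np.isnan(q[:,0])]; q=q[(q[:,2]>24)&(q[:,2]<44)]; print(d['confidence'],cv2.minAreaRect(q[:,:2].astype(np.float32)),np.median(q,0))
g=im['image'].astype(int); m=(g[...,2]>g[...,0]+30)&(abs(P[...,2]-34)<10)&(abs(P[...,0]-436)<80)&(abs(P[...,1]+175)<80)
m=cv2.morphologyEx(m.astype(np.uint8),cv2.MORPH_OPEN,np.ones((3,3)))>0
q=P[m]; print('blue',cv2.minAreaRect(q[:,:2].astype(np.float32)),np.median(q,0),len(q))
m=(abs(P[...,2]-32)<8)&(abs(P[...,0]-436)<80)&(abs(P[...,1]+175)<80); q=P[m]; print('hgt',cv2.minAreaRect(q[:,:2].astype(np.float32)),len(q))
# stamp viewing pose
yaw=-4; Rm=down(yaw,30); z=Rm[:,2]; Rk=R.from_euler('z',yaw,degrees=True).as_matrix()
face=np.array([676,39,90])+Rk@[0,65,0]; print('z',z,'face',face); plan(face-300*z,Rm,9)
```

```text
0.7 ((440.80059814453125, -178.98342895507812), (109.99222564697266, 108.72503662109375), 79.50999450683594) [ 433.99921102 -179.25383343   33.96657745]
0.41 ((661.25341796875, 25.146987915039062), (85.32938385009766, 319.51922607421875), 12.1022310256958) [ 654.93595237 -115.26622547   32.68463293]
blue ((437.2312316894531, -178.22796630859375), (88.63976287841797, 79.60209655761719), 79.36051940917969) [ 435.13986241 -178.52287029   34.40167877] 4208
hgt ((440.7582702636719, -179.16163635253906), (110.35406494140625, 108.80030822753906), 79.40895080566406) 6604
z [ 0.49878203 -0.03487824 -0.8660254 ] face [680.53417079 103.84166327  90.        ]
9 rows of [-0.0108, 0.0273, 0.0003, 0.12, -3.33, 0.46]
```

Pad measured two ways, both giving (436.8, −178.3), yaw −10.5°, top at 34 mm, which matches what is given. Now the stamp viewing pose.

Call:
{"name": "send_rows", "arguments": {
  "deltas": [-0.0108, 0.0273, 0.0003, 0.12, -3.33, 0.46, 1, -0.0108, 0.0273, 0.0003, 0.12, -3.33, 0.46, 1, -0.0108, 0.0273, 0.0003, 0.12, -3.33, 0.46, 1, -0.0108, 0.0273, 0.0003, 0.12, -3.33, 0.46, 1, -0.0108, 0.0273, 0.0003, 0.12, -3.33, 0.46, 1, -0.0108, 0.0273, 0.0003, 0.12, -3.33, 0.46, 1, -0.0108, 0.0273, 0.0003, 0.12, -3.33, 0.46, 1, -0.0108, 0.0273, 0.0003, 0.12, -3.33, 0.46, 1, -0.0108, 0.0273, 0.0003, 0.12, -3.33, 0.46, 1, 0, 0, 0, 0, 0, 0, 1]
}}

```text
clock: 5.4
position: [531.0, 115.9, 349.4]
ee_rot: [0.087, 2.617, -0.023]
ft_force: [0.1, 0.5, 1.0]
grip_width: 85.0
gripper_force: 0.0
```

Run:
```python
from h import *
s=sensors.state(); im=optics.get_image('wrist'); save(im,'w3.png')
pose=(s['position'],s['ee_rot']); P=cloud(im,pose); 
d=nets.outline_of('wrist','stamp')[:3]; print([(x['confidence'],np.round(np.array(x['bbox'])*[512,384,512,384])) for x in d])
np.savez('st.npz',P=P,img=im['image'],mask=d[0]['mask'],p=pose[0],r=pose[1])
q=P[d[0]['mask']]; print(pose, np.nanmin(q,0),np.nanmax(q,0))
```

```text
[(0.92, array([230., 140.,  51.,  61.]))]
(array([531.03698319, 115.88373985, 349.40347256]), array([ 0.08740552,  2.61692866, -0.02286982])) [609.6858029   73.65362443  86.03248862] [688.56350514 134.86553218 185.92754667]
```

View pics/w3.png

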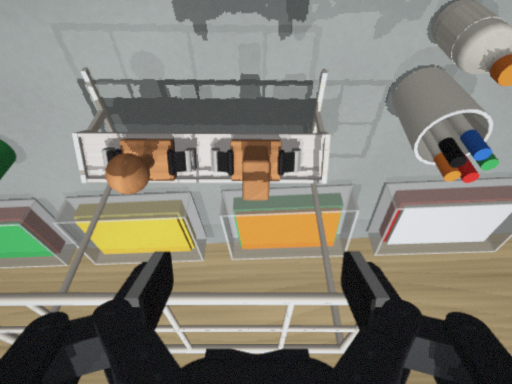

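The wrist view shows the block handle at px (257,170), top face at (257,193), and the knobbed stamp at (140,165). The shelf rod runs along row 300. I'll fit the yaw and position of the stamp.

Run:
```python
from h import *
d=np.load('st.npz'); P=d['P']; img=d['img'].astype(int)
V,U=np.mgrid[:384,:512]
# rod: bright pixels height ~290
m=(abs(P[...,2]-290)<15)&(abs(P[...,0]-620)<30)&(img.min(2)>120)&(U>20)&(U<345)
q=P[m]; 
for _ in range(4):
    c=np.polyfit(q[:,1],q[:,0],1); r=q[:,0]-np.polyval(c,q[:,1]); q=q[abs(r)<max(3,1.5*r.std())]
print('rod x=',c,'yaw',-np.degrees(np.arctan(c[0])),np.median(q,0),len(q), 'yrange',q[:,1].min(),q[:,1].max())
# rail floor/lips: white pixels between
yaw=-np.degrees(np.arctan(c[0])); Rk=R.from_euler('z',yaw,degrees=True).as_matrix()
Rs=Rk@R.from_euler('y',-30,degrees=True).as_matrix()  # stamp axes
face=np.array([677,104,90.])
mk=(img[...,0]>img[...,2]+35)&(abs(U-257)<40)&(V>130)&(V<210)
L=(P-face)@Rs; 
w=(img.min(2)>120)&(V>125)&(V<190)&(U>70)&(U<335); l=L[w]; print('rail local',[np.round(np.nanpercentile(l[:,i],[2,10,50,90,98]),1) for i in range(3)])
for lo,hi,n in [(0,14,'low'),(17,24,'foot top'),(30,60,'handle lo'),(60,92,'handle hi'),(94,110,'top')]:
    l=L[mk&(L[...,2]>lo)&(L[...,2]<hi)]
    if len(l): print(n,len(l),'min',np.percentile(l,2,0).round(1),'max',np.percentile(l,98,0).round(1),'med',np.median(l,0).round(1))
l=L[mk&(L[...,2]>30)&(L[...,2]<92)&(abs(L[...,0]+20)<8)]; print('front plane slopes x~z,y', np.linalg.lstsq(np.c_[l[:,2],l[:,1],np.ones(len(l))],l[:,0],rcond=None)[0],len(l))
```

```text
rod x= [7.26347602e-02 6.11903696e+02] yaw -4.154369570064205 [617.82718317  81.36536725 292.41261289] 2281 yrange -46.637436908568006 167.99991504380333
rail local [array([-30. , -25.7,   8.8,  87.2,  94.2]), array([-319.1, -219.1,  -63.7,   87.1,  131.4]), array([-158.9, -153.8,   -0.4,    6.9,   20.4])]
low 1 min [26.3 31.7  1.2] max [26.3 31.7  1.2] med [26.3 31.7  1.2]
foot top 969 min [-25.1 -28.4  17.9] max [23.2 27.7 21.7] med [-9.7  0.6 19.6]
handle lo 124 min [-20.3 -12.1  30.2] max [-18.3  11.8  59.6] med [-20.   -0.5  46.7]
handle hi 169 min [-20.3 -12.5  61.7] max [-17.7  12.   91.7] med [-20.   -0.4  78.4]
top 1086 min [-19.7 -11.8  96.7] max [ 18.2  12.1 100.9] med [-2.2 -0.3 99.5]
front plane slopes x~z,y [ 2.06277438e-03 -2.69262363e-03 -1.99975664e+01] 293
```

Fit: face centre (677, 104, 90), yaw −4.15°. The local handle extents of ±20 and ±12 and the top at 100 match the given sizes. Plan the approach along the stamp's own axis.

Run:
```python
from h import *
Rm=down(-4.15,30); face=np.array([677,104,90.])
t=lambda a: face+Rm@np.array([3,-.3,-a])
print(t(185),t(119.6)); plan(t(185),Rm,5); plan(t(119.6),Rm,4,(t(185),Rm))
```

```text
[582.12955965 110.58282975 248.7146997 ] [614.74382058 108.21640111 192.07663829]
5 rows of [0.0012, 0.0003, 0.0225, 0.01, -0.02, 0.01]
4 rows of [0.0, -0.0, 0.0163, -0.0, 0.0, -0.0]
```

Call:
{"name": "send_rows", "arguments": {
  "deltas": [0.0012, 0.0003, 0.0225, 0, 0, 0, 1, 0.0012, 0.0003, 0.0225, 0, 0, 0, 1, 0.0012, 0.0003, 0.0225, 0, 0, 0, 1, 0.0012, 0.0003, 0.0225, 0, 0, 0, 1, 0.0012, 0.0003, 0.0225, 0, 0, 0, 1, 0, 0, 0.0163, 0, 0, 0, 1, 0, 0, 0.0163, 0, 0, 0, 1, 0, 0, 0.0163, 0, 0, 0, 1, 0, 0, 0.0163, 0, 0, 0, 1, 0, 0, 0, 0, 0, 0, 1]
}}

```text
clock: 6.75
position: [615.2, 106.7, 191.1]
ee_rot: [0.096, 2.619, -0.027]
ft_force: [-0.7, -0.1, 0.2]
grip_width: 85.1
gripper_force: 0.0
```

Run:
```python
from h import *
s=sensors.state(); print(s['position'],s['ft_force']); Rm=down(-4.15,30); face=np.array([677,104,90.])
print(Rm.T@(s['position']-face), np.degrees((R.from_matrix(Rm).inv()*R.from_rotvec(s['ee_rot'])).as_rotvec()))
```

```text
[615.15559529 106.74368555 191.14564229] [-0.66015947 -0.12114208  0.17497471]
[   3.01752705   -1.73905486 -118.53509766] [0.08096807 0.14359049 0.0389613 ]
```

Call:
{"name": "send_rows", "arguments": {
  "deltas": [0, 0.0013, 0, 0, 0, 0, 1, 0, 0, 0, 0, 0, 0, 0, 0, 0, 0, 0, 0, 0, -0.4, 0, 0, 0, 0, 0, 0, -1, 0, 0, 0, 0, 0, 0, -1, 0, 0, 0, 0, 0, 0, -1, 0, 0, 0, 0, 0, 0, -1, 0, 0, 0, 0, 0, 0, -1, 0, 0, 0, 0, 0, 0, -1, 0, 0, 0, 0, 0, 0, -1],
  "force": 70
}}

```text
clock: 8.0
position: [615.4, 108.5, 193.1]
ee_rot: [0.096, 2.617, -0.025]
ft_force: [-4.8, 0.2, 6.5]
grip_width: 25.2
gripper_force: 68.9
```

Gripped (25.2 mm). Pull out along its own z.

Call:
{"name": "send_rows", "arguments": {
  "deltas": [0, 0, -0.006, 0, 0, 0, -1, 0, 0, -0.006, 0, 0, 0, -1, 0, 0, -0.006, 0, 0, 0, -1, 0, 0, -0.006, 0, 0, 0, -1, 0, 0, -0.008, 0, 0, 0, -1, 0, 0, -0.01, 0, 0, 0, -1, 0, 0, -0.012, 0, 0, 0, -1, 0, 0, -0.02, 0, 0, 0, -1, 0, 0, -0.02, 0, 0, 0, -1, 0, 0, 0, 0, 0, 0, -1]
}}

```text
clock: 9.25
position: [568.9, 112.3, 276.8]
ee_rot: [0.096, 2.613, -0.022]
ft_force: [1.6, 0.5, -1.8]
grip_width: 25.4
gripper_force: 71.6
```

Run:
```python
from h import *
s=sensors.state(); print(s['position'],s['ft_force'],s['grip_width'],s['gripper_force']); Rm=down(-4.15,30); face=np.array([677,104,90.])
print(Rm.T@(s['position']-face))
im=optics.get_image('wrist'); save(im,'w4.png')
```

```text
[568.87017404 112.25707272 276.76667516] [ 1.61640334  0.494313   -1.81423677] 25.432062478343784 71.58461809158325
[   0.53179765    0.41029991 -215.96661387]
```

View pics/w4.png

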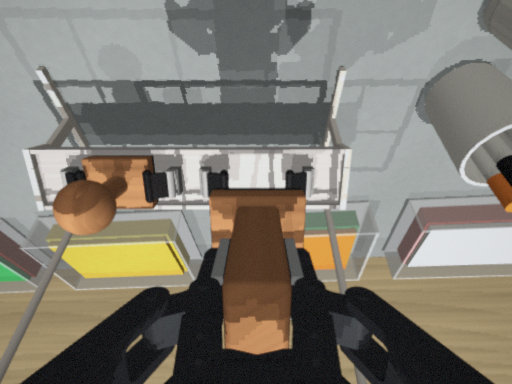

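Stamp is out and held in line. Its foot is at px (257,215), and the knobbed stamp (85,205) is still seated. Next I measure how it sits in the gripper and plan the move to the pad.

```bash
cat > inhand.py <<'E'
from h import *
s=sensors.state(); im=optics.get_image('wrist'); pose=(s['position'],s['ee_rot']); P=cloud(im,pose)
Rt=R.from_rotvec(s['ee_rot']).as_matrix(); L=(P-s['position'])@Rt; g=im['image'].astype(int)
V,U=np.mgrid[:384,:512]; m=(g[...,0]>g[...,2]+35)&(V>170)&(U>190)&(U<320)&(abs(L[...,1])<40)&(abs(L[...,0])<40)
a=L[m&(L[...,2]>40)&(L[...,2]<85)&(L[...,0]>12)&(abs(L[...,1])<11)]; c=np.linalg.lstsq(np.c_[a[:,2],a[:,1],np.ones(len(a))],a[:,0],rcond=None)[0]
print('handle front x=%.4f z + %.4f y + %.2f'%tuple(c),len(a),'yrange',np.percentile(L[m&(L[...,2]>30)&(L[...,2]<85)&(L[...,0]>12)][:,1],[2,98]))
f=L[m&(L[...,2]>90)&(L[...,2]<115)&(abs(L[...,1])<27)]; f=f[abs(f[:,2]-np.median(f[:,2]))<4]; c=np.linalg.lstsq(np.c_[f[:,0],f[:,1],np.ones(len(f))],f[:,2],rcond=None)[0]
print('foot top med',np.median(f,0),'z=%.4f x+%.4f y+%.2f'%tuple(c),len(f),'x',np.percentile(f[:,0],[1,99]),'y',np.percentile(L[m&(L[...,2]>90)&(L[...,2]<130)][:,1],[1,99]))
E
python3 inhand.py
python3 - <<'E'
from h import *
s=sensors.state(); Ru=down(-10.5); A=[450,20,285]; B=[436.8,-178.3,215]
plan(A,Ru,5); plan(B,Ru,5,(A,Ru))
E
```

```text
handle front x=0.0007 z + -0.0055 y + 17.79 1888 yrange [-12.50966969  11.28095603]
foot top med [ 14.63285178   1.74251313 100.4216484 ] z=0.0197 x+-0.0044 y+100.28 2382 x [-9.28164266 23.18147328] y [-29.61200425  28.90756023]
5 rows of [0.0199, -0.021, -0.0088, 0.34, 6.0, 1.23]
5 rows of [-0.0046, -0.0395, 0.014, 0.0, 0.0, 0.0]
```

Call:
{"name": "send_rows", "arguments": {
  "deltas": [0.0199, -0.021, -0.0088, 0.34, 6.0, 1.23, -1, 0.0199, -0.021, -0.0088, 0.34, 6.0, 1.23, -1, 0.0199, -0.021, -0.0088, 0.34, 6.0, 1.23, -1, 0.0199, -0.021, -0.0088, 0.34, 6.0, 1.23, -1, 0.0199, -0.021, -0.0088, 0.34, 6.0, 1.23, -1, -0.0046, -0.0395, 0.014, 0, 0, 0, -1, -0.0046, -0.0395, 0.014, 0, 0, 0, -1, -0.0046, -0.0395, 0.014, 0, 0, 0, -1, -0.0046, -0.0395, 0.014, 0, 0, 0, -1, -0.0046, -0.0395, 0.014, 0, 0, 0, -1]
}}

```text
clock: 10.6
position: [436.3, -179.9, 213.8]
ee_rot: [-0.288, -3.127, 0.002]
ft_force: [0.5, 0.6, -0.8]
grip_width: 25.1
gripper_force: 71.4
```

```bash
python3 - <<'E'
from h import *
s=sensors.state(); Ru=down(-10.5); B=np.array([436.8,-178.3,0])-Ru@[-2.2,-.4,0]; B[2]=165
print(s['position'],s['ft_force'],np.degrees((R.from_matrix(Ru).inv()*R.from_rotvec(s['ee_rot'])).as_rotvec()))
plan(B,Ru,5)
E
python3 inhand.py
```

```text
[ 436.29479812 -179.90337045  213.82302   ] [ 0.45467165  0.58755336 -0.84356918] [0.06576552 0.06620588 0.01844058]
5 rows of [0.0004, 0.0004, 0.0098, -0.01, -0.01, -0.0]
handle front x=-0.0001 z + -0.0050 y + 17.70 1891 yrange [-12.56615266  11.31534165]
foot top med [ 14.52916914   2.02229052 100.40702827] z=0.0212 x+-0.0038 y+100.24 2383 x [-9.69462016 23.00755638] y [-29.75307813  28.68718852]
```

Call:
{"name": "send_rows", "arguments": {
  "deltas": [0.0004, 0.0004, 0.0098, 0, 0, 0, -1, 0.0004, 0.0004, 0.0098, 0, 0, 0, -1, 0.0004, 0.0004, 0.0098, 0, 0, 0, -1, 0.0004, 0.0004, 0.0098, 0, 0, 0, -1, 0.0004, 0.0004, 0.0098, 0, 0, 0, -1, 0, 0, 0.004, 0, 0, 0, -1, 0, 0, 0.004, 0, 0, 0, -1, 0, 0, 0.003, 0, 0, 0, -1, 0, 0, 0.003, 0, 0, 0, -1, 0, 0, 0, 0, 0, 0, -1]
}}

```text
clock: 11.9
position: [435.0, -176.2, 152.1]
ee_rot: [-0.288, -3.128, 0.001]
ft_force: [-1.5, 1.2, 3.0]
grip_width: 25.3
gripper_force: 72.1
```

Call:
{"name": "send_rows", "arguments": {
  "deltas": [0, 0, 0.002, 0, 0, 0, -1, 0, 0, 0.002, 0, 0, 0, -1, 0, 0, 0.001, 0, 0, 0, -1, 0, 0, 0.001, 0, 0, 0, -1, 0, 0, 0.001, 0, 0, 0, -1, 0, 0, 0.001, 0, 0, 0, -1, 0, 0, 0, 0, 0, 0, -1, 0, 0, 0, 0, 0, 0, -1, 0, 0, 0, 0, 0, 0, -1, 0, 0, 0, 0, 0, 0, -1]
}}

```text
clock: 13.15
position: [435.2, -176.3, 145.2]
ee_rot: [0.288, 3.128, 0.0]
ft_force: [-7.6, 3.2, 20.4]
grip_width: 25.0
gripper_force: 74.6
```

Call:
{"name": "send_rows", "arguments": {
  "deltas": [0, 0, 0.001, 0, 0, 0, -1, 0, 0, 0.0005, 0, 0, 0, -1, 0, 0, 0, 0, 0, 0, -1, 0, 0, 0, 0, 0, 0, -1, 0, 0, 0, 0, 0, 0, -1, 0, 0, 0, 0, 0, 0, -1, 0, 0, 0, 0, 0, 0, -1, 0, 0, 0, 0, 0, 0, -1, 0, 0, 0, 0, 0, 0, -1, 0, 0, 0, 0, 0, 0, -1]
}}

```text
clock: 14.4
position: [435.3, -176.4, 145.0]
ee_rot: [0.288, 3.128, 0.002]
ft_force: [-14.5, 5.3, 39.0]
grip_width: 25.5
gripper_force: 76.8
```

Run:
```python
from h import *
s=sensors.state(); print(s['position'],s['ft_force'])
Rp=R.from_rotvec(s['ee_rot']).as_matrix(); Ru=down(-11.3); C=np.array([449.5,204.1,0])-Ru@[-2.2,-.4,0]
A=s['position']+[0,0,65]; C[2]=205
print(C); plan(C,Ru,8,(A,Rp))
```

```text
[ 435.29911748 -176.37161399  144.97796875] [-14.47925999   5.27051038  39.02752192]
[447.42102621 204.92332738 205.        ]
8 rows of [0.0075, 0.0471, 0.0007, 0.01, 0.0, 0.1]
```

Force climbed from 20 to 39 N within 0.2 mm: solid stop, pad fully down. Lift and go to the card.

Call:
{"name": "send_rows", "arguments": {
  "deltas": [0, 0, -0.015, 0, 0, 0, -1, 0, 0, -0.025, 0, 0, 0, -1, 0, 0, -0.025, 0, 0, 0, -1, 0.0075, 0.0471, 0.0007, 0, 0, 0.1, -1, 0.0075, 0.0471, 0.0007, 0, 0, 0.1, -1, 0.0075, 0.0471, 0.0007, 0, 0, 0.1, -1, 0.0075, 0.0471, 0.0007, 0, 0, 0.1, -1, 0.0075, 0.0471, 0.0007, 0, 0, 0.1, -1, 0.0075, 0.0471, 0.0007, 0, 0, 0.1, -1, 0.0075, 0.0471, 0.0007, 0, 0, 0.1, -1]
}}

```text
clock: 15.65
position: [445.0, 159.1, 202.0]
ee_rot: [-0.307, -3.126, 0.001]
ft_force: [1.1, 0.4, -2.2]
grip_width: 25.0
gripper_force: 71.3
```

```bash
python3 inhand.py
python3 - <<'E'
from h import *
Ru=down(-11.3); C=np.array([449.5,204.1,0])-Ru@[-2.2,-.4,0]; C[2]=160
s=sensors.state(); print(s['position'],C); plan(C,Ru,5)
E
```

```text
handle front x=0.0014 z + -0.0062 y + 17.60 1891 yrange [-12.46538114  11.25726352]
foot top med [ 14.59341688   2.03976467 100.39746431] z=0.0238 x+-0.0030 y+100.19 2382 x [-9.51742913 22.99685831] y [-29.60840698  28.57480772]
[444.13008642 166.4484722  201.95247951] [447.42102621 204.92332738 160.        ]
5 rows of [0.0008, 0.0077, 0.0084, 0.03, -0.02, 0.1]
```

Call:
{"name": "send_rows", "arguments": {
  "deltas": [0.0008, 0.0077, 0.0084, 0.03, 0, 0.1, -1, 0.0008, 0.0077, 0.0084, 0.03, 0, 0.1, -1, 0.0008, 0.0077, 0.0084, 0.03, 0, 0.1, -1, 0.0008, 0.0077, 0.0084, 0.03, 0, 0.1, -1, 0.0008, 0.0077, 0.0084, 0.03, 0, 0.1, -1, 0, 0, 0, 0, 0, 0, -1, 0, 0, 0, 0, 0, 0, -1, 0, 0, 0, 0, 0, 0, -1, 0, 0, 0, 0, 0, 0, -1, 0, 0, 0, 0, 0, 0, -1]
}}

```text
clock: 16.95
position: [448.9, 196.0, 160.4]
ee_rot: [-0.321, -3.124, 0.004]
ft_force: [-0.5, 0.3, -1.7]
grip_width: 25.4
gripper_force: 71.4
```

Run:
```python
from h import *
Ru=down(-11.3); C=np.array([449.5,204.1,0])-Ru@[-2.2,-.4,0]; C[2]=134
q=[]
for c in ['wrist','wrist','wrist']:
    s=sensors.state(); q.append(np.r_[s['position'],s['ee_rot']*np.sign(s['ee_rot'][1])]); im=optics.get_image(c)
q=np.array(q); print(q.round(2)); m=q.mean(0); Rp=R.from_rotvec(m[3:]).as_matrix()
print(s['ft_force'],np.degrees((R.from_matrix(Ru).inv()*R.from_matrix(Rp)).as_rotvec())); plan(C,Ru,1,(m[:3],Rp)); save(im,'w5.png')
P=cloud(im,(s['position'],s['ee_rot']))
for d in nets.outline_of('wrist','card')[:1]:
    r=P[d['mask']]; r=r[~np.isnan(r[:,0])]; r=r[(r[:,2]>2)&(r[:,2]<14)]; print(d['confidence'],cv2.minAreaRect(r[:,:2].astype(np.float32)))
```

```text
[[ 4.4890e+02  1.9601e+02  1.6042e+02  3.2000e-01  3.1200e+00 -0.0000e+00]
 [ 4.4887e+02  1.9602e+02  1.6038e+02  3.2000e-01  3.1200e+00 -0.0000e+00]
 [ 4.4884e+02  1.9602e+02  1.6034e+02  3.2000e-01  3.1200e+00 -0.0000e+00]]
[ 0.5985929  -0.28999347 -1.36730413] [ 0.15807759 -0.07354104  0.41635596]
1 rows of [0.0033, 0.0085, 0.0264, -0.16, 0.07, -0.42]
0.76 ((450.1808166503906, 204.3620147705078), (170.837890625, 140.81597900390625), 78.65311431884766)
```

View pics/w5.png

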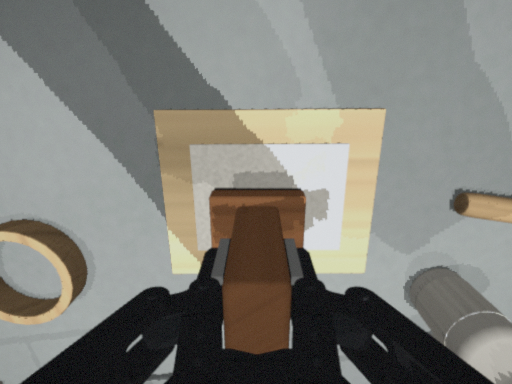

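The view confirms it: card at px 193–347, stamp 210–305, so it must still go about 8 mm toward +y. The second card measurement agrees within 1 mm.

Call:
{"name": "send_rows", "arguments": {
  "deltas": [0.0008, 0.0021, 0.005, -0.04, 0.02, -0.1, -1, 0.0008, 0.0021, 0.005, -0.04, 0.02, -0.1, -1, 0.0008, 0.0021, 0.005, -0.04, 0.02, -0.1, -1, 0.0008, 0.0021, 0.005, -0.04, 0.02, -0.1, -1, 0, 0, 0, 0, 0, 0, -1, 0, 0, 0, 0, 0, 0, -1, 0, 0, 0, 0, 0, 0, -1, 0, 0, 0, 0, 0, 0, -1, 0, 0, 0, 0, 0, 0, -1, 0, 0, 0, 0, 0, 0, -1]
}}

```text
clock: 18.4
position: [447.3, 204.9, 140.3]
ee_rot: [-0.309, -3.124, 0.0]
ft_force: [-0.2, 0.6, -0.9]
grip_width: 25.3
gripper_force: 71.4
```

```bash
python3 - <<'E'
from h import *
Ru=down(-11.3); C=np.array([449.8,204.2,0])-Ru@[-2.3,-.5,0]; C[2]=128.3
s=sensors.state(); im=optics.get_image('wrist'); print(s['position'],s['ft_force']); plan(C,Ru,1)
# direct check of foot vs card edges in tool frame
P=cloud(im,(s['position'],s['ee_rot'])); L=(P-s['position'])@R.from_rotvec(s['ee_rot']).as_matrix()
g=im['image'].astype(int); m=(P[...,2]>3)&(P[...,2]<13)&(abs(P[...,0]-450)<85)&(abs(P[...,1]-204)<100); l=L[m]
print('board in tool frame', cv2.minAreaRect(l[:,:2].astype(np.float32)))
E
python3 inhand.py
```

```text
[447.34080264 204.89404405 140.26887222] [-0.17265914  0.63028961 -0.89141625]
1 rows of [-0.0003, 0.0003, 0.012, -0.02, -0.13, -0.01]
board in tool frame ((11.331687927246094, 0.16375732421875), (170.5723114013672, 169.72836303710938), 89.98492431640625)
handle front x=0.0010 z + -0.0069 y + 17.62 1893 yrange [-12.47869632  11.23624348]
foot top med [ 14.64410866   2.04824743 100.3730452 ] z=0.0215 x+-0.0037 y+100.22 2376 x [-9.19090892 22.96253609] y [-29.60074457  28.71415041]
```

Call:
{"name": "send_rows", "arguments": {
  "deltas": [0, 0, 0.005, 0, 0, 0, -1, 0, 0, 0.004, 0, 0, 0, -1, 0, 0, 0.002, 0, 0, 0, -1, 0, 0, 0.001, 0, 0, 0, -1, 0, 0, 0.001, 0, 0, 0, -1, 0, 0, 0.001, 0, 0, 0, -1, 0, 0, 0, 0, 0, 0, -1, 0, 0, 0, 0, 0, 0, -1, 0, 0, 0, 0, 0, 0, -1, 0, 0, 0, 0, 0, 0, -1]
}}

```text
clock: 19.75
position: [447.2, 204.9, 128.3]
ee_rot: [-0.309, -3.124, -0.001]
ft_force: [-10.6, -4.4, 24.7]
grip_width: 24.8
gripper_force: 74.9
```

Call:
{"name": "send_rows", "arguments": {
  "deltas": [0, 0, 0.001, 0, 0, 0, -1, 0, 0, 0.0005, 0, 0, 0, -1, 0, 0, 0, 0, 0, 0, -1, 0, 0, 0, 0, 0, 0, -1, 0, 0, 0, 0, 0, 0, -1, 0, 0, 0, 0, 0, 0, -1, 0, 0, 0, 0, 0, 0, -1, 0, 0, 0, 0, 0, 0, -1, 0, 0, 0, 0, 0, 0, -1, 0, 0, 0, 0, 0, 0, -1]
}}

```text
clock: 21.0
position: [447.2, 204.9, 128.2]
ee_rot: [-0.309, -3.124, -0.002]
ft_force: [-17.3, -5.9, 41.7]
grip_width: 25.5
gripper_force: 77.2
```

Pressed at 42 N. Relieve and release.

Call:
{"name": "send_rows", "arguments": {
  "deltas": [0, 0, -0.001, 0, 0, 0, -1, 0, 0, -0.001, 0, 0, 0, -1, 0, 0, -0.001, 0, 0, 0, -1, 0, 0, 0, 0, 0, 0, -1, 0, 0, 0, 0, 0, 0, -1, 0, 0, 0, 0, 0, 0, -1, 0, 0, 0, 0, 0, 0, -0.3, 0, 0, 0, 0, 0, 0, -0.2, 0, 0, 0, 0, 0, 0, 0, 0, 0, 0, 0, 0, 0, 0.3],
  "force": 20
}}

```text
clock: 22.25
position: [447.3, 204.9, 127.6]
ee_rot: [-0.309, -3.124, 0.0]
ft_force: [-0.4, 0.1, -0.6]
grip_width: 55.4
gripper_force: 0.0
```

Released; open fully, then retreat straight up.

Call:
{"name": "send_rows", "arguments": {
  "deltas": [0, 0, 0, 0, 0, 0, 1, 0, 0, 0, 0, 0, 0, 1, 0, 0, 0, 0, 0, 0, 1, 0, 0, -0.01, 0, 0, 0, 1, 0, 0, -0.02, 0, 0, 0, 1, 0, 0, -0.03, 0, 0, 0, 1, 0, 0, -0.04, 0, 0, 0, 1, 0, 0, -0.05, 0, 0, 0, 1, 0, 0, -0.05, 0, 0, 0, 1, 0, 0, 0, 0, 0, 0, 1]
}}

```text
clock: 23.5
position: [449.2, 205.3, 332.9]
ee_rot: [0.31, 3.122, 0.008]
ft_force: [0.0, -0.5, -0.3]
grip_width: 85.5
gripper_force: 0.0
```

Run:
```python
from h import *
s=sensors.state(); im=optics.get_image('wrist'); save(im,'w6.png'); P=cloud(im,(s['position'],s['ee_rot']))
print(s['position'],s['joint_vel'].round(3)); g=im['image'].astype(int)
m=(g[...,0]>g[...,2]+35)&(abs(P[...,0]-450)<45)&(abs(P[...,1]-204)<45)
for lo,hi in [(24,34),(104,114)]:
    q=P[m&(P[...,2]>lo)&(P[...,2]<hi)]; 
    if len(q): print(np.median(q,0).round(1),cv2.minAreaRect(q[:,:2].astype(np.float32)))
b=P[(P[...,2]>3)&(P[...,2]<13)&(abs(P[...,0]-450)<90)&(abs(P[...,1]-204)<105)]; print('board',cv2.minAreaRect(b[:,:2].astype(np.float32)))
```

```text
[449.22652904 205.3269691  332.86535244] [ 0.002  0.039 -0.003  0.091 -0.004 -0.05   0.002]
[442.4 208.1  27.8] ((449.00482177734375, 204.2314910888672), (59.296836853027344, 50.099918365478516), 78.99105072021484)
[447.7 204.3 107.8] ((448.87030029296875, 204.3070068359375), (25.3512020111084, 39.608497619628906), 78.5835189819336)
board ((450.1832275390625, 204.17739868164062), (169.9663848876953, 139.4742889404297), 78.6539535522461)
```

View pics/w6.png

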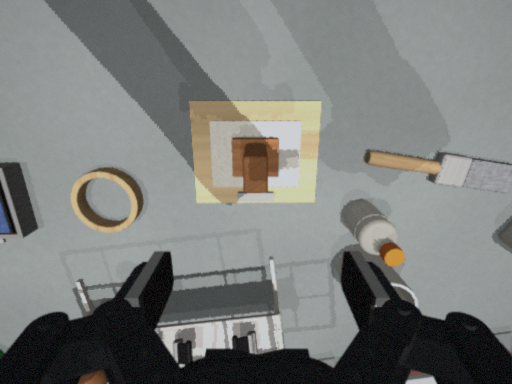

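The stamp stands upright at px (256,157): foot centre (449.0, 204.2) against card (450.2, 204.2), yaw within 0.4°. The surroundings look undisturbed, so I'm handing it in.

```bash
python3 -c "
from h import *
print(ticket.close_job())"
```

```text
the job is handed in; nothing more can be done
None
```

The job is handed in: the block-handled stamp was inked with the pad pressed to its stop, pressed on the card at about 42 N, and left standing upright within about 1 mm of the middle and 0.4° of the card's long side.

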